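Hold the deburring tub open for loading

ROBOT

A 6-joint arm with a two-finger parallel gripper is mounted at the origin on a cart in front of the work surface, level with it; the furniture and walls round the work are solid. World frame = base frame: x ahead of the robot, y to its left, z up, the work surface at z = 0. Lengths are in mm, angles in rad, forces in N, time in s.
With the tool pointing down it reaches from about 350 to 975 mm from the base axis. Payload 7.1 kg.
Tool frame: the origin (TCP) lies at the very end of the fingers, on their centre line; the grasp point (between the pads) lies 19 mm behind it (ctrl.grip_point_offset is the distance from the TCP to the grasp point, in mm); z points along the fingers, y is the direction in which the jaws open and shut (so a half turn about z gives the same grasp; the last joint's range is limited). The gripper opens to 88 mm and grips with 3 to 60 N. Pads are 20 mm wide; open, the fingers measure 115 mm over their backs; the gripper's body (75 mm by 178 mm) begins 61 mm behind the grasp point.
Start: joints at [1.216, 0.423, 1.63, -0, 1.089, -0.019], TCP at [205.921, 590.086, 191.875] pointing down, gripper open.
Joint ranges: [-3, 3], [-0.9, 2.11], [0.09, 2.58], [-1.31, 4.45], [0.11, 2.69], [-2.54, 2.54]. Speed limits (rad/s): [2.39, 2.39, 3.01, 3.14, 3.14, 3.14].

INTERFACE

Orientations are given as a rotation vector (axis times angle).
In Python, from workcell import ctrl gives the robot as it stands.
- The arm moves only by the tool move_arm, never from a script. Its argument "increments" is one flat list of numbers, 5 for each row, row after row: the closure in counts, from 0 (fully open) to 255 (shut), then the shift along the tool's x, y, z in mm, then the turn about the tool's z in degrees. In form: [grip, dx, dy, dz, yaw, grip, dx, dy, dz, yaw, ...]. A call has 1 to 12 rows; each row is the pose to reach, as a shift and turn from the pose measured when the call began, along the tool's axes at that moment; what a row does not reach only later rows make up. A row lasts 1/8 s, in which the tool goes at most 62.5 mm and 10.7 degrees, less where a joint would pass 70% of its speed; a pose out of reach is approached as far as the arm can. A call with a gripper value outside its range is refused whole. The fingers move at their own pace and stop on an object; the grip force is fixed at half the most. Time passes only in rows, so rows that repeat a pose let the fingers close. It gives the time, the measured TCP pose, the force and the opening at its end, in the units of the state.
- ctrl.get_obs(): the state, without advancing time (a new reading comes with each control period).
- ctrl.get_image(name): name is "side" or "top"; returns a dict with "frame" (480x640x3 uint8, red, green, blue), "vertical_fov" (degrees; the focal length in pixels is half the picture's height over the tangent of half this angle, whatever the lens; pixels are square), "cx", "cy" (the principal point, pixels), "pose" (4x4, takes a point from camera to world coordinates). Camera axes: x right, y down, z forward; pixel columns grow to the right and rows downward; lengths in mm; the calibration is good to about 2 mm. A picture is of the moment at which its call begins. There is no depth.
- ctrl.close_job(): hands the job in, once; it reports no verdict.
The state is a dict: "t": time; "qpos": joint angles; "qvel": joint speeds; "joint_torque": joint torques, N m; "ee_pos": TCP position; "orientation": TCP orientation; "ft_force": force on the tool from outside, world axes, zero at the start; "moment": the same for the moment, N m; "width": finger opening in mm.
Only numpy, scipy, OpenCV 4.12 (cv2) and the standard library are available. Lean on these libraries where they do the work, as an engineer would, in place of code of your own. Each camera call takes 0.05 s, during which the arm holds its last target.

TASK

Lift the pressed brass bracket out of the open die and stand it upright in the middle of the blue loading tray, without dropping it, and let go of it. Then raise the deburring tub's spring-shut lid by its black bar handle to 60 degrees, where the pointer covers the red mark on the quadrant plate, so that I can load the bracket. Finish still holding the lid there by its bar, at rest, and leave the other things on the bench where they are.

Things in the scene. Friction and masses are not known exactly. Their poses are not given: they have to be found in the camera images.
- bracket_centre (a point): centre of the loose pressed brass U bracket, 22.5 mm above its underside. 50 (its x) by 44 (its y) by 45 mm high, z up, 0.12 kg, 4 mm sheet: flat base, two upright legs 50 mm long at y = -20 and +20 mm, open at the top and x ends. It starts legs up in the die's cavity, underside 22 mm above the worktop, legs 27 mm proud of the die's face. Grasp it across the legs (44 mm, along its y).
- die_mouth (a point): centre of the cavity's mouth in the top face of the fixed steel die, 40 mm above the worktop. Block 90 (x) by 84 (y) mm on a foot 104 by 100 mm. The cavity is 53 (x) by 47 (y) mm, 18 mm deep, straight-walled. Axes as the die; the bracket's axes lie along them to within 2 degrees.
- tray_in (a point): centre of the inner floor of the fixed blue plastic loading tray, 4 mm above the worktop. The tray is 120 (x) by 116 (y) mm outside, walls 4 mm thick, 16 mm high.
- tub_hinge (a point): middle of the hinge axis of the deburring tub's lid, 100 mm above the worktop. The tub is a fixed green box 130 mm deep (its x) by 160 mm wide (its y), rim about 100 mm high. Axes as the tub: y along the hinge; the shut lid reaches from the hinge along -x to the bar handle.
- bar_centre (a point): middle of the lid's round black bar handle, 14 mm thick, 114 mm long, along tub y; moves with the lid. Shut: 175 mm from the hinge axis along tub -x and 18 mm above it (118 mm above the worktop), 42 mm in front of the lid's edge. Thin arms hold it 50 mm either side of its middle; grasp between them from above, fingers closing across the bar. It can turn between the fingers as the lid swings.
- red_mark (a point): middle of the broad red 60 degree mark on the quadrant plate: a fixed round aluminium plate, 66 mm radius, 3 mm thick, round the hinge on the tub's right (-y) side, with a black mark every 10 degrees. A black pointer on the lid, 52 mm long from the hinge axis, sweeps over it; at 60 degrees it points at the red mark.
- tub_lid (a joint): opening angle of the lid about the hinge, rad: 0 shut, 1.047 = 60 degrees, stop at 1.75. Opening lifts the bar up and back. The lid (steel plate 134 by 160 by 6 mm, 0.36 kg with bar) is sprung shut: lifting at the bar takes about 3 N when shut, about 4.5 N at 60 degrees; it snaps shut when let go.
- tape_measure_centre (a point): middle of the yellow and black tape measure, 36 x 72 x 59 mm; a loose bystander, leave it alone
- flashlight_centre (a point): middle of the black flashlight lying down, 34 x 107 x 34 mm; a loose bystander, leave it alone
- lock_cylinder_1_centre (a point): middle of the grey standing lock cylinder with a brass key blade, 35 x 35 x 64 mm; a loose bystander, leave it alone
- padlock_1_centre (a point): middle of the grey padlock lying flat, 58 x 38 x 16 mm; a loose bystander, leave it alone
There are look-alikes about, which are no part of the job. Leave any green or purple look-alike of the part that bears bracket_centre alone.

How it is judged:
By the outcome, as a careful person would: the job done as asked, in the order asked, and still so for the second after the job is handed in, while the arm keeps its last pose, push and grip.
It also fails if it takes over 58 s, if anything falls off the work surface, if the arm or the gripper's body presses on something with over 40 N, if the wrist force passes 120 N, or if a joint passes its speed limit or range.

## Working session

There is one attempt and no reset: what is moved stays moved. The work goes in short steps, Python scripts to look and compute and a tool call to move; the robot and the scene stay as the last step left them, time stands still between calls to the robot, and variables do not carry over. Pictures are saved under pics/ and viewed, and the job is handed in when it is done.

Besides the shell and the picture viewer there is one more tool, called as name(argument=value, ...) on one line, values as JSON. move_arm: Moves the arm, as the interface text tells. Its arguments: {"type":"object","properties":{"increments":{"type":"array","items":{"type":"number"}}},"required":["increments"]}

```bash
mkdir -p pics; ls
python3 - <<'E'
from workcell import ctrl
import cv2,numpy as np,pickle
o=ctrl.get_obs();print(o)
print(ctrl.grip_point_offset)
for n in("side","top"):
    d=ctrl.get_image(n);pickle.dump(d,open(f'pics/{n}0.pkl','wb'))
    cv2.imwrite(f'pics/{n}0.png',d["frame"][:,:,::-1]);print(n,d["vertical_fov"],d["cx"],d["cy"],d["pose"].round(3).tolist() if hasattr(d["pose"],'round') else d["pose"])
E
```

```text
pics
{'t': 0.0, 'qpos': array([ 1.21600919e+00,  4.23810809e-01,  1.63063822e+00,  2.81603894e-06,
        1.08863884e+00, -1.89955224e-02]), 'qvel': array([ 8.96819168e-04, -2.58432804e-05,  1.86836352e-03,  8.61446729e-04,
       -3.71814197e-04,  9.43588930e-04]), 'joint_torque': array([ 1.23993133e-03, -5.44632661e+01, -2.73662657e+01,  6.45179185e-02,
        2.28802644e-02, -1.31044276e-04]), 'ee_pos': array([205.71739185, 589.55584308, 191.14083914]), 'orientation': array([-5.24940676e-01, -3.09713988e+00,  2.30684588e-03]), 'ft_force': array([-0.26916152, -0.04469219,  0.72181327]), 'moment': array([ 0.04467456, -0.03590653, -0.04391162]), 'width': 87.9470165515325}
18.700000000000003
side 55.766735593719325 319.70023092255775 234.98891517749703 [[-0.856, -0.301, 0.421, 69.811], [-0.517, 0.464, -0.72, 988.929], [0.022, -0.833, -0.553, 764.528], [0.0, 0.0, 0.0, 1.0]]
top 52.09897594370116 318.4158476996802 237.15670194250114 [[0.02, -0.99, 0.14, 366.746], [-1.0, -0.021, -0.01, 128.482], [0.012, -0.14, -0.99, 1540.249], [0.0, 0.0, 0.0, 1.0]]
```

View pics/side0.png

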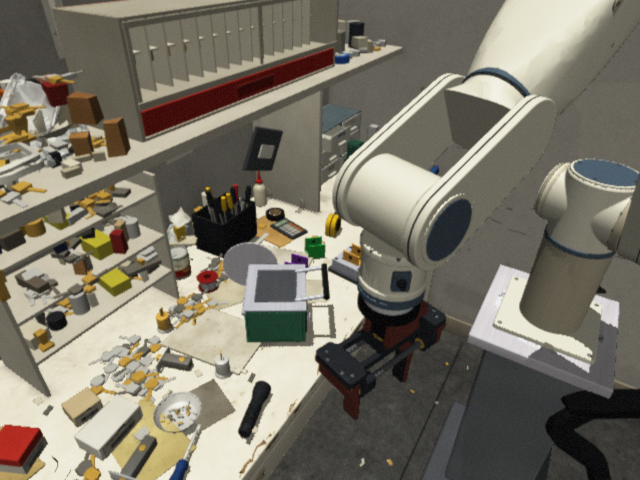

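View pics/top0.png

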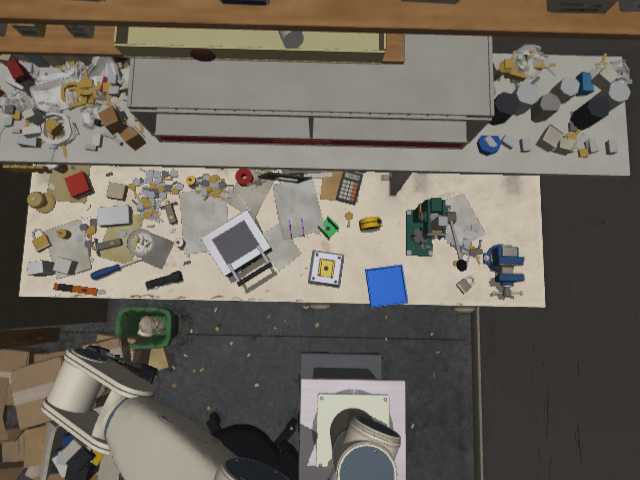

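Run:
```python
import cv2,pickle
d=pickle.load(open('pics/top0.pkl','rb'))['frame'][:,:,::-1]
cv2.imwrite('pics/c1.png',cv2.resize(d[235:310,285:415],None,fx=6,fy=6,interpolation=cv2.INTER_CUBIC))
cv2.imwrite('pics/c2.png',cv2.resize(d[200:300,190:310],None,fx=6,fy=6,interpolation=cv2.INTER_CUBIC))
```

```text
(no output)
```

View pics/c1.png

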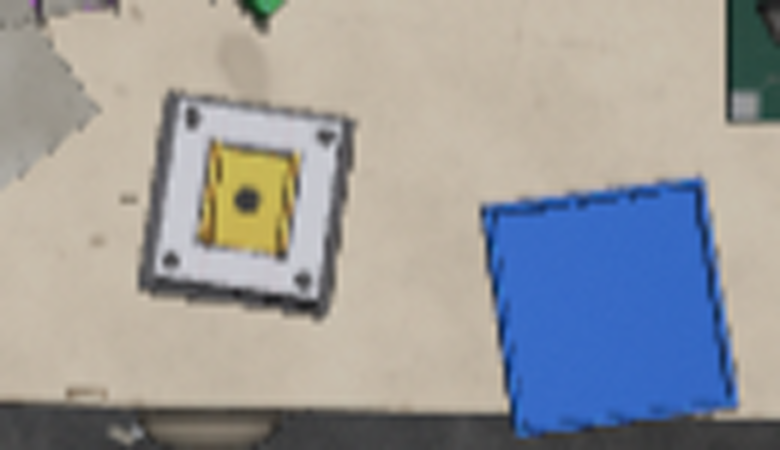

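View pics/c2.png

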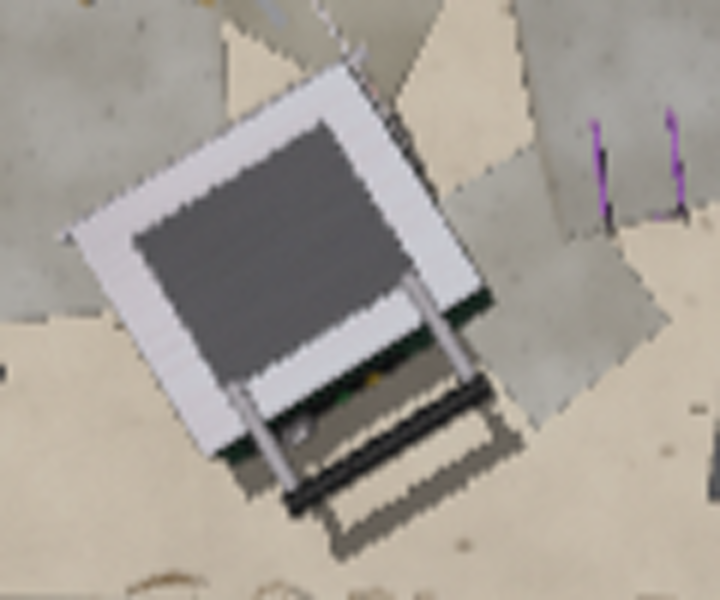

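```bash
cat > h.py <<'E'
import cv2,pickle,numpy as np
def ray(d,uv):
    uv=np.atleast_2d(np.asarray(uv,float));f=240/np.tan(np.radians(d['vertical_fov']/2))
    c=np.c_[(uv[:,0]-d['cx'])/f,(uv[:,1]-d['cy'])/f,np.ones(len(uv))]
    P=np.asarray(d['pose']);return P[:3,3],c@P[:3,:3].T
def plane(d,uv,z):
    o,r=ray(d,uv);return o+r*((z-o[2])/r[:,2])[:,None]
def proj(d,p):
    f=240/np.tan(np.radians(d['vertical_fov']/2));P=np.linalg.inv(np.asarray(d['pose']))
    c=np.atleast_2d(p)@P[:3,:3].T+P[:3,3];return np.c_[d['cx']+f*c[:,0]/c[:,2],d['cy']+f*c[:,1]/c[:,2]]
def mask(d,lo,hi,box):
    x0,y0,x1,y1=box;m=np.zeros((480,640),np.uint8)
    h=cv2.cvtColor(d['frame'],cv2.COLOR_RGB2HSV);m[y0:y1,x0:x1]=cv2.inRange(h,lo,hi)[y0:y1,x0:x1]
    n,l,s,c=cv2.connectedComponentsWithStats(m)
    return (l==1+np.argmax(s[1:,4])).astype(np.uint8)*255
def rect(d,m,z,hull=True):
    c=max(cv2.findContours(m,0,cv2.CHAIN_APPROX_NONE)[0],key=cv2.contourArea)[:,0]
    # world-plane rect; +1px size bias noted
    w=plane(d,c,z)[:,:2].astype(np.float32)
    M=cv2.moments(cv2.convexHull(w));r=cv2.minAreaRect(w)
    b=cv2.boxPoints(r)
    e=b[1]-b[0];e2=b[2]-b[1]
    print('centroid',M['m10']/M['m00'],M['m01']/M['m00'],'rect',r[0],r[1],'edge dirs',np.degrees(np.arctan2(e[1],e[0])),np.linalg.norm(e),np.degrees(np.arctan2(e2[1],e2[0])),np.linalg.norm(e2))
    return w
E
python3 - <<'E'
from h import *
d=pickle.load(open('pics/top0.pkl','rb'))
hsv=cv2.cvtColor(d['frame'],cv2.COLOR_RGB2HSV)
for p in [(326,268),(315,262),(386,286),(336,280),(258,274),(210,243),(300,290),(344,270)]:print(p,hsv[p[1],p[0]])
b=(300,245,350,292)
m=mask(d,(12,100,80),(40,255,255),b);print('brass',m.sum()/255);rect(d,m,67)
m=mask(d,(100,0,150),(180,40,255),b);print('die',m.sum()/255);rect(d,m,40)
m=mask(d,(100,150,80),(125,255,255),(355,255,415,315));print('tray');rect(d,m,16)
m=mask(d,(0,0,0),(180,255,55),(232,258,275,290));print('bar');w=rect(d,m,118)
ys,xs=np.nonzero(m);print(xs.min(),xs.max(),ys.min(),ys.max())
m=mask(d,(110,0,150),(180,40,255),(195,205,275,280));print('lid');rect(d,m,103)
E
```

```text
(326, 268) [15  8 63]
(315, 262) [120  10 207]
(386, 286) [110 183 195]
(336, 280) [116  11 161]
(258, 274) [ 18  33 130]
(210, 243) [143  10 197]
(300, 290) [ 18  38 197]
(344, 270) [ 19  38 197]
brass 223.0
centroid 482.7784452769082 89.98048849171452 rect (482.28179931640625, 89.6081771850586) (43.40751266479492, 48.52858352661133) edge dirs -6.985706 48.528587 83.01429 43.407516
die 492.0
centroid 485.2561706953787 89.09762298904727 rect (485.2412414550781, 89.30059814453125) (83.85723876953125, 89.7151870727539) edge dirs -6.9573545 89.71518 83.042656 83.85723
tray
centroid 434.3301406666876 -98.59733028149368 rect (434.25848388671875, -98.70574951171875) (118.019287109375, 114.9402084350586) edge dirs -81.393166 114.94021 8.606843 118.01926
bar
centroid 456.2927326525323 298.93786136933755 rect (456.5083312988281, 298.28155517578125) (11.94942569732666, 109.05059814453125) edge dirs -57.53969 109.05058 32.4605 11.949415
238 271 263 285
lid
centroid 541.617736422685 351.92259881208815 rect (538.689453125, 346.06378173828125) (168.46298217773438, 172.65367126464844) edge dirs -55.41869 172.65364 34.581306 168.463
```

```bash
cat >> h.py <<'E'
from scipy.spatial.transform import Rotation as R
def delta(o,target,ydir):
    """shift in tool axes & yaw turn (deg) to put TCP at target with jaw axis along ydir (deg, mod 180)"""
    M=R.from_rotvec(o['orientation']).as_matrix()
    a=np.degrees(np.arctan2(M[1,1],M[0,1]))
    turn=(ydir-a+90)%180-90
    print('tool x',M[:,0].round(3),'y',M[:,1].round(3),'z',M[:,2].round(3),'jaw dir',a)
    print('tcp',o['ee_pos'].round(1),'shift',(M.T@(np.asarray(target)-o['ee_pos'])).round(1),'yaw about tool z',-turn,'q6',o['qpos'][5], 't',o['t'],'w',o['width'],'F',o['ft_force'].round(1))
E
python3 - <<'E'
from h import *
from workcell import ctrl
o=ctrl.get_obs()
delta(o,(484,89.5,191),83)
E
```

```text
tool x [-0.944  0.33   0.   ] y [ 0.33   0.944 -0.001] z [-0.    -0.001 -1.   ] jaw dir 70.75899196004471
tcp [205.7 589.6 191.2] shift [-427.5 -380.5    0.7] yaw about tool z -12.24100803995529 q6 -0.01900626329322364 t 0.1 w 87.88252377181344 F [-0.2 -0.7 -0.7]
```

move_arm(increments=[0,-43,-38,0,-2,0,-86,-76,0,-4,0,-130,-114,0,-6,0,-173,-152,0,-8,0,-215,-190,0,-10,0,-258,-228,0,-12,0,-300,-266,0,-12,0,-343,-304,0,-12,0,-386,-342,0,-12,0,-428,-380,0,-12,0,-428,-380,0,-12,0,-428,-380,0,-12])

```text
t: 1.6
ee_pos: [484.0, 89.8, 191.3]
orientation: [-0.2, -3.134, 0.002]
ft_force: [-0.8, 0.7, -0.1]
width: 87.5
```

Run:
```python
from h import *
from workcell import ctrl
delta(ctrl.get_obs(),(484,89.5,45),83)
d=ctrl.get_image('side');pickle.dump(d,open('pics/s1.pkl','wb'));cv2.imwrite('pics/s1.png',d['frame'][:,:,::-1])
```

```text
tool x [-0.992  0.127  0.001] y [ 0.127  0.992 -0.001] z [-0.002 -0.001 -1.   ] jaw dir 82.7040535254399
tcp [484.   89.8 191.3] shift [-2.000e-01 -1.000e-01  1.463e+02] yaw about tool z -0.2959464745600968 q6 -1.2830212875644256 t 1.6 w 87.48815345291013 F [-0.8  0.7 -0.1]
```

View pics/s1.png

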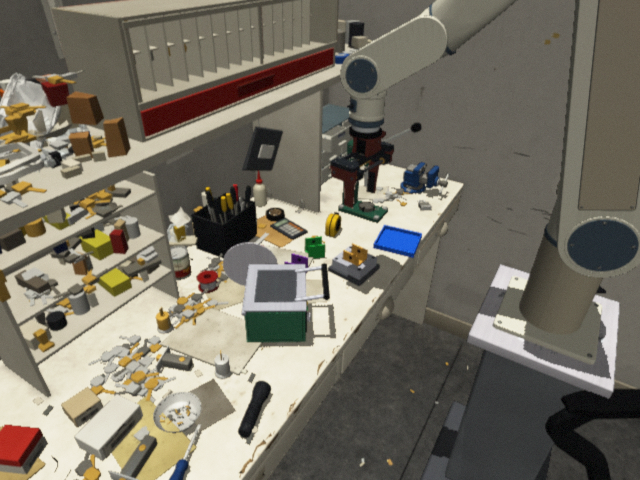

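Run:
```python
from h import *
d=pickle.load(open('pics/s1.pkl','rb'))
pts=np.array([(484,89.5,67),(485.2,89.2,40),(434.3,-98.6,16),(456.4,298.6,118),(604,392.5,100)])
uv=proj(d,pts);print(uv.round(1))
im=d['frame'][:,:,::-1].copy();x0,y0=210,215
z=cv2.resize(im[y0:335,x0:430],None,fx=3.6,fy=3.6,interpolation=cv2.INTER_CUBIC)
for u in uv: cv2.drawMarker(z,tuple(int(v) for v in ((u-(x0,y0)+.5)*3.6)),(0,0,255),0,10,1)
cv2.imwrite('pics/c3.png',z)
m=mask(d,(100,150,80),(125,255,255),(365,215,430,265));rect(d,m,16)
```

```text
[[355.5 249.8]
 [354.5 257.7]
 [398.4 238.2]
 [325.  280.5]
 [247.2 286.6]]
centroid 431.78193631142744 -88.1327931765762 rect (431.72027587890625, -87.9269027709961) (118.35623931884766, 129.712890625) edge dirs -81.266335 129.71288 8.733665 118.35625
```

View pics/c3.png

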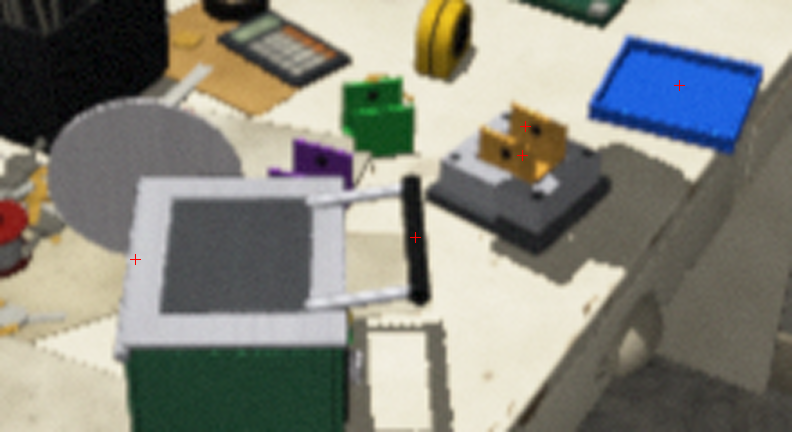

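move_arm(increments=[0,0,0,35,0,0,0,0,75,0,0,0,0,110,0,0,0,0,130,0,0,0,0,140,0,0,0,0,146,0,0,0,0,146,0])

```text
t: 2.52
ee_pos: [483.8, 90.6, 45.6]
orientation: [-0.197, -3.134, 0.002]
ft_force: [0.3, -1.0, -0.5]
width: 87.6
```

Run:
```python
from h import *
from workcell import ctrl
delta(ctrl.get_obs(),(484,89.5,45),83)
for n in ('side','top'):
    d=ctrl.get_image(n);pickle.dump(d,open(f'pics/{n}2.pkl','wb'))
    b=(310,200,410,290) if n=='side' else (285,235,385,310)
    cv2.imwrite(f'pics/{n}2.png',cv2.resize(d['frame'][b[1]:b[3],b[0]:b[2],::-1],None,fx=6,fy=6,interpolation=cv2.INTER_CUBIC))
```

```text
tool x [-0.992  0.125  0.001] y [ 0.125  0.992 -0.001] z [-0.001 -0.001 -1.   ] jaw dir 82.81971749221361
tcp [483.8  90.6  45.6] shift [-0.4 -1.1  0.6] yaw about tool z -0.1802825077863872 q6 -1.2827348761951176 t 2.525 w 87.61153100978889 F [ 0.3 -1.  -0.5]
```

View pics/side2.png

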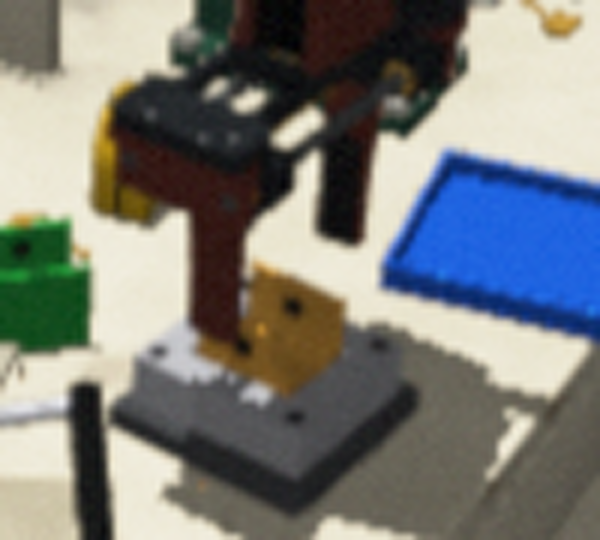

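Run:
```python
from h import *
d=pickle.load(open('pics/side2.pkl','rb'))
c=np.array([483.8,90.6,45.6]);y=np.array([.125,.992,0]);x=np.array([.992,-.125,0])
P=[c+44*y,c-44*y,c-57*y-10*x,c+57*y]+[np.array([484,89.5,67])+s*22*y+t*25*x for s in(-1,1) for t in (-1,1)]
print(((proj(d,P)-(310,200)+.5)*6).round(0))
```

```text
[[215. 388.]
 [327. 298.]
 [361. 294.]
 [198. 402.]
 [351. 301.]
 [258. 259.]
 [295. 346.]
 [201. 303.]]
```

View pics/top2.png

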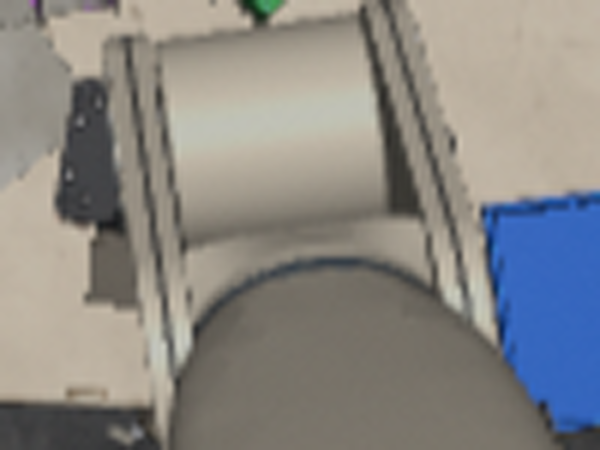

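move_arm(increments=[80,0,-1,0,0,80,0,-1,0,0,80,0,-1,0,0,80,0,-1,0,0])

```text
t: 3.12
ee_pos: [484.1, 89.4, 46.1]
orientation: [-0.198, -3.135, 0.001]
ft_force: [-1.4, -0.5, -0.1]
width: 60.4
```

Run:
```python
from h import *
from workcell import ctrl
delta(ctrl.get_obs(),(484,89.5,45),83)
for n in ('side',):
    d=ctrl.get_image(n);pickle.dump(d,open(f'pics/{n}3.pkl','wb'))
    b=(310,200,410,290)
    z=cv2.resize(d['frame'][b[1]:b[3],b[0]:b[2],::-1],None,fx=6,fy=6,interpolation=cv2.INTER_CUBIC)
    c=np.array([483.8,89.6,45.6]);y=np.array([.125,.992,0])
    w=ctrl.get_obs()['width']/2
    for p in (c+w*y,c-w*y): cv2.drawMarker(z,tuple(int(v) for v in ((proj(d,p)[0]-(310,200)+.5)*6)),(0,0,255),0,14,2)
    cv2.imwrite(f'pics/{n}3.png',z)
```

```text
tool x [-0.992  0.126  0.   ] y [ 0.126  0.992 -0.001] z [-0.    -0.001 -1.   ] jaw dir 82.78822113348214
tcp [484.1  89.4  46.1] shift [0.1 0.1 1.1] yaw about tool z -0.21177886651786082 q6 -1.2847376678612408 t 3.125 w 60.365554984395004 F [-1.4 -0.5 -0.1]
```

View pics/side3.png

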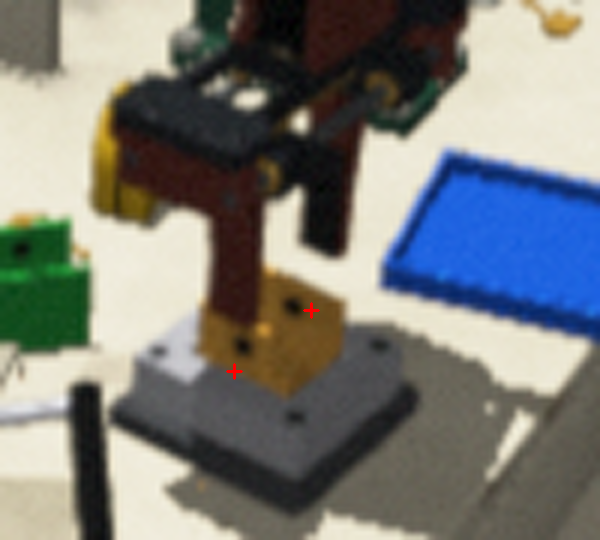

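Run:
```python
from h import *
for f,c,a,w in (('side0',(205.7,589.6,191.2),70.76,44),('s1',(484,89.8,191.3),82.7,44),('side3',(484.1,89.4,46.1),82.8,30)):
    d=pickle.load(open(f'pics/{f}.pkl','rb'));c=np.array(c);y=np.array([np.cos(np.radians(a)),np.sin(np.radians(a)),0])
    P=[c+w*y,c-w*y,c+(w+13.5)*y,c-(w+13.5)*y];uv=proj(d,P);print(f,uv.round(1).tolist(), (proj(d,c+[0,0,20])-proj(d,c)).round(1))
    m=uv.mean(0).astype(int);im=d['frame'][:,:,::-1].copy()
    for u in uv: cv2.circle(im,tuple(int(v) for v in u),1,(0,255,0),-1)
    x0=max(m[0]-60,0);y0=max(m[1]-60,0)
    cv2.imwrite(f'pics/t_{f}.png',cv2.resize(im[y0:y0+120,x0:x0+120],(400,400),interpolation=cv2.INTER_NEAREST))
cv2.imwrite('pics/tt.png',np.hstack([cv2.imread(f'pics/t_{f}.png') for f in('side0','s1')]))
```

```text
side0 [[350.9, 424.6], [393.6, 391.7], [343.7, 430.1], [399.6, 387.1]] [[ 1.2 -8.7]]
s1 [[348.6, 216.4], [368.4, 202.9], [345.3, 218.5], [371.2, 200.9]] [[ 0.6 -7. ]]
side3 [[348.6, 261.2], [361.3, 251.1], [345.6, 263.6], [364.0, 248.9]] [[ 0.5 -6.1]]
```

View pics/tt.png

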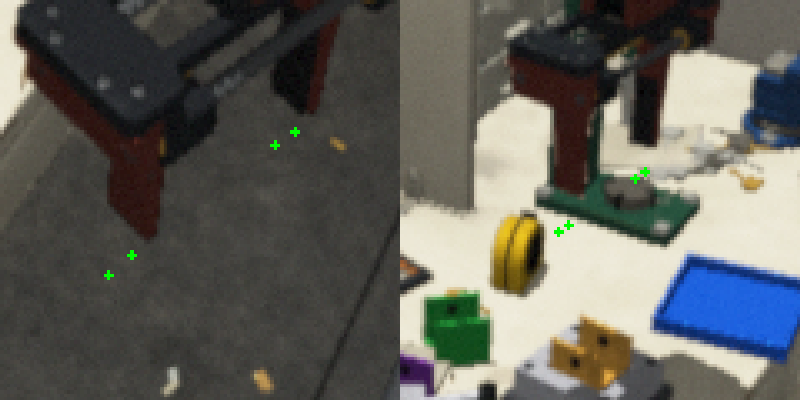

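Run:
```python
from h import *
s=pickle.load(open('pics/side3.pkl','rb'));t=pickle.load(open('pics/top2.pkl','rb'))
print('base side',proj(s,[0,0,0]),'top',proj(t,[0,0,0]))
c=np.array([483.8,90.6,45.6]);y=np.array([.125,.992,0]);x=np.array([.992,-.125,0])
for h in (80,120):
  for k in(-37,37):
    P=c+[0,0,h]+89*y+k*x
    print(h,k,'side',((proj(s,P)-(310,200)+.5)*6).round(),'top',((proj(t,P)-(285,235)+.5)*6).round())
cv2.imwrite('pics/b.png',np.hstack([cv2.resize(s['frame'][220:400,460:640,::-1],(400,400)),cv2.resize(t['frame'][360:480,290:410,::-1],(400,400))]))
```

```text
base side [[547.31534132 316.890793  ]] top [[352.3844948  430.54136039]]
80 -37 side [[235. 317.]] top [[ 56. 237.]]
80 37 side [[ 90. 250.]] top [[79. 85.]]
120 -37 side [[241. 235.]] top [[ 53. 231.]]
120 37 side [[ 93. 169.]] top [[77. 75.]]
```

View pics/b.png

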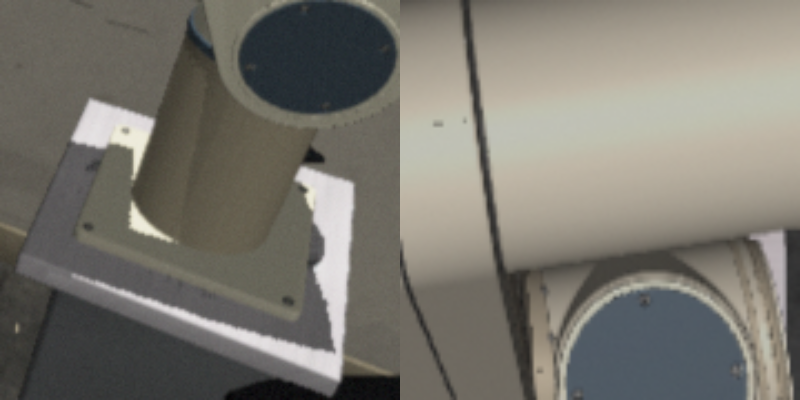

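move_arm(increments=[80,0,0,2,0,80,0,0,4,0,80,0,0,6,0,80,0,0,8,0,80,0,0,9,0,80,0,0,9,0])

```text
t: 3.92
ee_pos: [484.0, 89.4, 37.0]
orientation: [-0.198, -3.135, 0.002]
ft_force: [0.6, 0.0, 0.7]
width: 60.2
```

```bash
cat > look.py <<'E'
import sys
from h import *
from workcell import ctrl
o=ctrl.get_obs();delta(o,(484,89.5,45),83)
tag=sys.argv[1];b=[int(v) for v in sys.argv[3:7]];n=sys.argv[2]
d=ctrl.get_image(n);pickle.dump(d,open(f'pics/{tag}.pkl','wb'));k=min(800/(b[2]-b[0]),600/(b[3]-b[1]),6)
cv2.imwrite(f'pics/{tag}.png',cv2.resize(d['frame'][b[1]:b[3],b[0]:b[2],::-1],None,fx=k,fy=k,interpolation=cv2.INTER_CUBIC))
E
python3 look.py s4 side 310 200 410 290
```

```text
tool x [-0.992  0.126  0.   ] y [ 0.126  0.992 -0.001] z [-0.    -0.001 -1.   ] jaw dir 82.78837576586591
tcp [484.   89.4  37. ] shift [-0.   0.1 -8. ] yaw about tool z -0.21162423413409215 q6 -1.2846907457963757 t 3.925 w 60.204592155090445 F [0.6 0.  0.7]
```

View pics/s4.png

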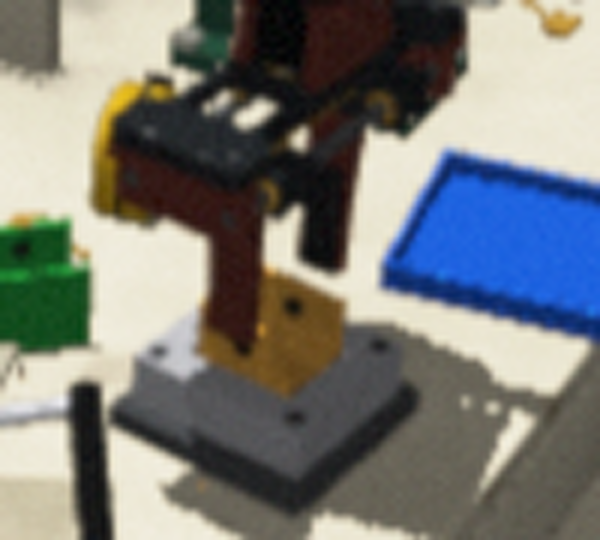

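Run:
```python
from h import *
s=pickle.load(open('pics/s4.pkl','rb'))
c=np.array([484,89.4,37.]);y=np.array([.126,.992,0]);x=np.array([.992,-.126,0])
for dz in (0,20,25,30,35):
    print(dz,[((proj(s,c+[0,0,dz]+k*y+j*x)[0]-(310,200)+.5)*6).round().tolist() for k,j in((43.5,10),(43.5,-10),(30,-10),(-43.5,-10),(-30,-10),(-30,10))])
```

```text
0 [[197.0, 392.0], [234.0, 410.0], [252.0, 396.0], [344.0, 321.0], [328.0, 334.0], [291.0, 318.0]]
20 [[199.0, 356.0], [237.0, 373.0], [255.0, 359.0], [347.0, 285.0], [331.0, 298.0], [294.0, 282.0]]
25 [[200.0, 347.0], [237.0, 364.0], [255.0, 350.0], [348.0, 276.0], [332.0, 289.0], [295.0, 273.0]]
30 [[200.0, 337.0], [238.0, 355.0], [256.0, 341.0], [349.0, 267.0], [333.0, 280.0], [296.0, 264.0]]
35 [[201.0, 328.0], [239.0, 346.0], [257.0, 331.0], [350.0, 258.0], [333.0, 271.0], [297.0, 255.0]]
```

move_arm(increments=[80,0,0,4,0,80,0,0,8,0,80,0,0,12,0,80,0,0,15,0,80,0,0,17,0,80,0,0,19,0,80,0,0,19,0])

```text
t: 4.85
ee_pos: [484.0, 89.4, 18.0]
orientation: [-0.198, -3.135, 0.002]
ft_force: [-0.6, 0.8, 1.0]
width: 60.3
```

```bash
python3 look.py s5 side 310 200 410 290
```

```text
tool x [-0.992  0.126  0.   ] y [ 0.126  0.992 -0.001] z [-0.    -0.001 -1.   ] jaw dir 82.78526483249253
tcp [484.   89.4  18. ] shift [  0.    0.1 -27. ] yaw about tool z -0.21473516750747024 q6 -1.2845571170951542 t 4.85 w 60.273219141057105 F [-0.6  0.8  1. ]
```

View pics/s5.png

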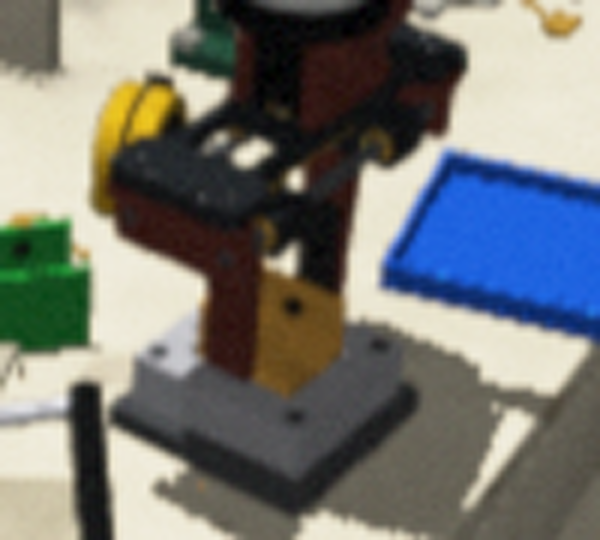

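move_arm(increments=[120,0,0,0,0,150,0,0,0,0,200,0,0,0,0,255,0,0,0,0,255,0,0,0,0,255,0,0,0,0])

```text
t: 5.65
ee_pos: [484.1, 89.4, 18.1]
orientation: [-0.198, -3.135, 0.001]
ft_force: [-0.6, 0.5, 3.2]
width: 43.6
```

move_arm(increments=[255,0,0,-3,0,255,0,0,-8,0,255,0,0,-14,0,255,0,0,-20,0,255,0,0,-30,0,255,0,0,-45,0,255,0,0,-65,0,255,0,0,-85,0,255,0,0,-95,0,255,0,0,-95,0])

```text
t: 6.9
ee_pos: [484.7, 89.6, 114.0]
orientation: [0.197, 3.134, -0.001]
ft_force: [-0.5, 0.3, -0.8]
width: 43.7
```

```bash
python3 look.py s6 side 310 160 430 290;python3 - <<'E'
from h import *
from workcell import ctrl
delta(ctrl.get_obs(),(434.3,-98.6,113),98.6)
E
```

```text
tool x [-0.992  0.126 -0.002] y [ 0.126  0.992 -0.   ] z [ 0.002 -0.001 -1.   ] jaw dir 82.78889144437953
tcp [484.7  89.6 114. ] shift [ 0.8 -0.1 69. ] yaw about tool z -0.21110855562046993 q6 -1.2848923212649732 t 6.9 w 43.68856901426673 F [-0.5  0.3 -0.8]
tool x [-0.992  0.126 -0.   ] y [ 0.126  0.992 -0.001] z [ 0.    -0.001 -1.   ] jaw dir 82.78574654952877
tcp [484.1  89.5 113.3] shift [  25.8 -192.9    0.5] yaw about tool z -15.814253450471227 q6 -1.2848516642164038 t 6.95 w 43.920469277621834 F [-0.9 -0.1 -1.5]
```

View pics/s6.png

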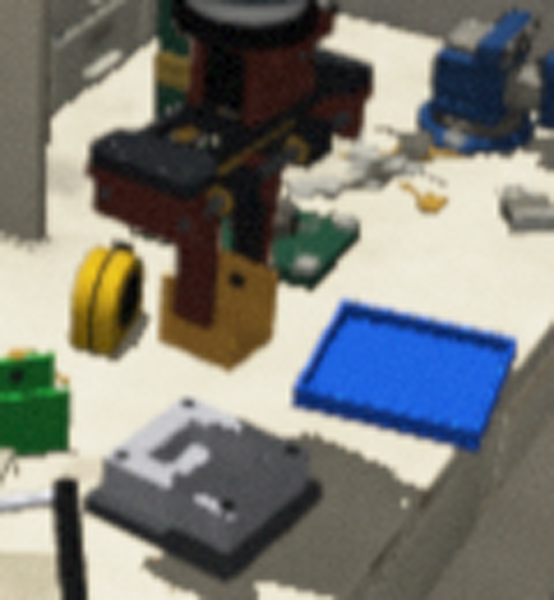

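move_arm(increments=[255,3,-20,0,-2,255,6,-45,0,-4,255,9,-70,0,-6,255,13,-95,0,-8,255,17,-120,0,-10,255,20,-145,0,-12,255,23,-170,0,-14,255,25,-185,0,-16,255,26,-193,0,-16,255,26,-193,0,-16,255,26,-193,0,-16])

```text
t: 8.32
ee_pos: [434.1, -98.3, 113.3]
orientation: [0.241, -3.132, 0.001]
ft_force: [0.3, -0.5, -1.6]
width: 44.0
```

```bash
python3 look.py s7 side 340 160 460 290;python3 - <<'E'
from h import *
from workcell import ctrl
delta(ctrl.get_obs(),(434.3,-98.6,0),98.6)
E
```

```text
tool x [-0.988 -0.153  0.   ] y [-0.153  0.988 -0.001] z [ 0.    -0.001 -1.   ] jaw dir 98.78507329764821
tcp [434.1 -98.3 113.3] shift [-78.  178.   68.2] yaw about tool z 15.78507329764821 q6 -1.9724421710971634 t 8.325 w 43.95090627549981 F [ 0.3 -0.5 -1.6]
tool x [-0.988 -0.153 -0.   ] y [-0.153  0.988 -0.001] z [ 0.    -0.001 -1.   ] jaw dir 98.80178191746874
tcp [434.2 -98.3 113.4] shift [-1.000e-01 -3.000e-01  1.134e+02] yaw about tool z 0.2017819174687503 q6 -1.9726125185274235 t 8.375 w 44.164453947950456 F [-0.9  0.6 -1.4]
```

View pics/s7.png

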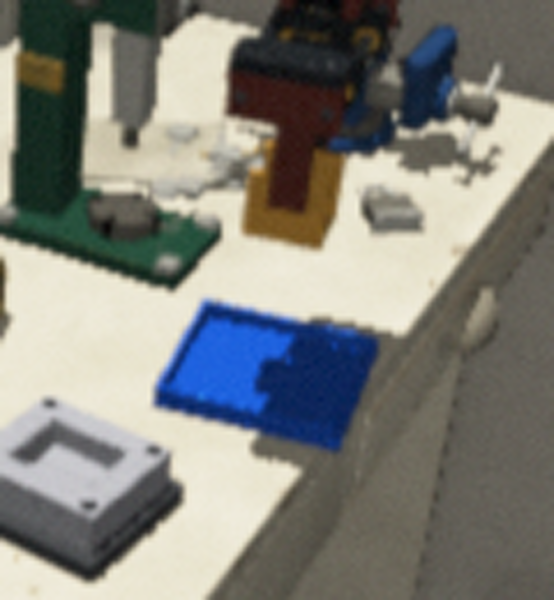

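move_arm(increments=[255,0,0,20,0,255,0,0,42,0,255,0,0,65,0,255,0,0,85,0,255,0,0,98,0,255,0,0,105,0,255,0,0,109,0,255,0,0,110,0,255,0,0,110,0])

```text
t: 9.5
ee_pos: [434.5, -98.4, 3.7]
orientation: [-0.241, 3.132, -0.001]
ft_force: [-1.0, -0.2, -1.1]
width: 43.7
```

```bash
python3 look.py s8 side 340 180 460 270
```

```text
tool x [-0.988 -0.153 -0.001] y [-0.153  0.988 -0.001] z [ 0.001 -0.001 -1.   ] jaw dir 98.79949057388258
tcp [434.5 -98.4   3.7] shift [-77.7 178.1 -41.5] yaw about tool z 15.79949057388258 q6 -1.97226218128722 t 9.5 w 43.736754486846216 F [-1.  -0.2 -1.1]
```

View pics/s8.png

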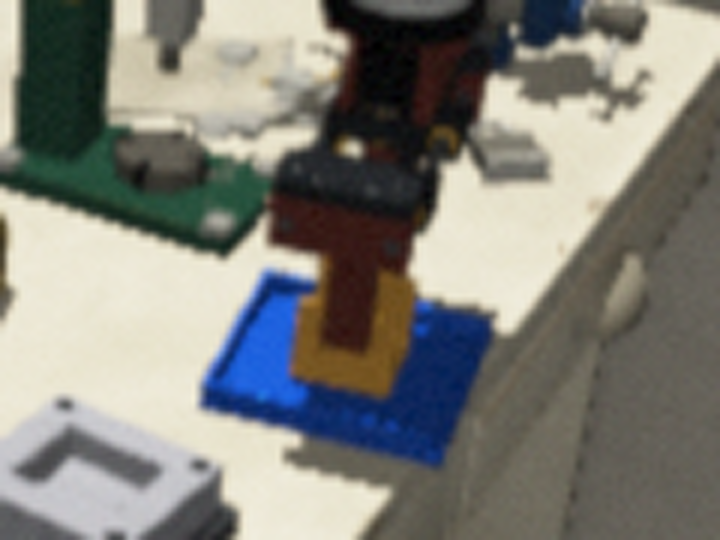

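move_arm(increments=[255,0,0,1,0,255,0,0,2,0,255,0,0,3,0,255,0,0,3,0])

```text
t: 10.05
ee_pos: [434.4, -98.4, 0.6]
orientation: [-0.241, 3.132, -0.001]
ft_force: [-0.1, 0.3, -1.8]
width: 43.7
```

move_arm(increments=[255,0,0,0.6,0,255,0,0,1.2,0,255,0,0,1.2,0])

```text
t: 10.42
ee_pos: [434.5, -98.4, 0.1]
orientation: [-0.241, 3.131, -0.001]
ft_force: [-2.6, 0.8, 11.0]
width: 43.8
```

move_arm(increments=[255,0,0,0,0,235,0,0,0,0,120,0,0,0,0,75,0,0,0,0,75,0,0,0,0,75,0,0,0,0])

```text
t: 11.18
ee_pos: [434.5, -98.4, 0.1]
orientation: [-0.241, 3.132, -0.001]
ft_force: [-0.3, 0.5, 0.4]
width: 62.1
```

move_arm(increments=[75,0,0,-5,0,75,0,0,-15,0,75,0,0,-30,0,75,0,0,-55,0,75,0,0,-90,0,75,0,0,-130,0,75,0,0,-170,0,75,0,0,-210,0,75,0,0,-230,0,75,0,0,-230,0])

```text
t: 12.42
ee_pos: [435.2, -98.4, 232.3]
orientation: [-0.241, 3.127, -0.004]
ft_force: [0.8, 0.2, 0.2]
width: 62.0
```

```bash
python3 look.py s9 side 340 180 460 270
python3 - <<'E'
from h import *
from workcell import ctrl
d=ctrl.get_image('top');pickle.dump(d,open('pics/top9.pkl','wb'));cv2.imwrite('pics/top9.png',d['frame'][:,:,::-1])
delta(ctrl.get_obs(),(456.4,298.6,230),32.46)
E
```

```text
tool x [-0.988 -0.153 -0.005] y [-0.153  0.988 -0.003] z [ 0.005 -0.002 -1.   ] jaw dir 98.7996398964818
tcp [435.2 -98.4 232.3] shift [-76.  178.8 187.2] yaw about tool z 15.799639896481807 q6 -1.9727037881244038 t 12.425 w 62.00904583167531 F [0.8 0.2 0.2]
tool x [-0.988 -0.153 -0.001] y [-0.153  0.988 -0.001] z [ 0.001 -0.001 -1.   ] jaw dir 98.7979319659057
tcp [433.8 -98.1 230. ] shift [-8.310e+01  3.886e+02 -3.000e-01] yaw about tool z 66.33793196590571 q6 -1.9726889658200832 t 12.525 w 62.09664925885523 F [ 0.   0.  -0.5]
```

View pics/s9.png

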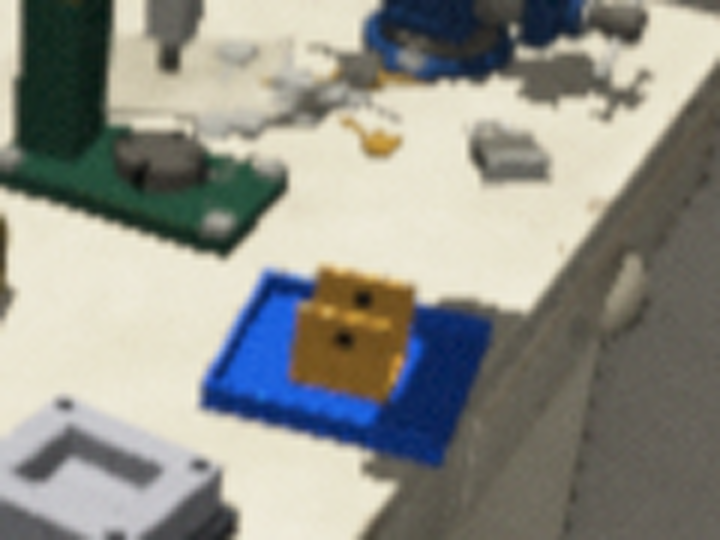

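View pics/top9.png

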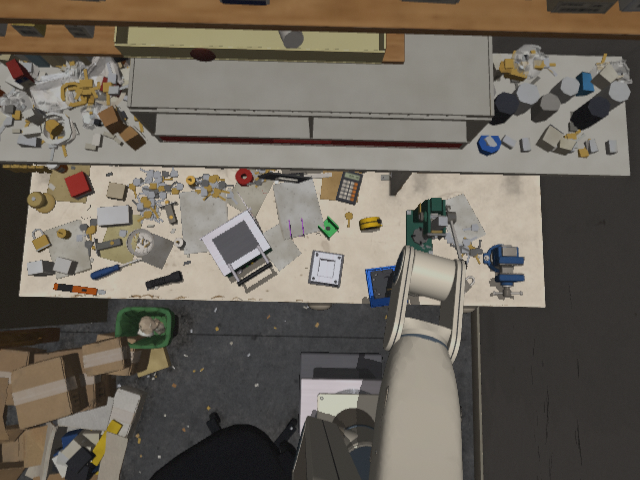

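Run:
```python
from h import *
t=pickle.load(open('pics/top9.pkl','rb'));s=pickle.load(open('pics/s9.pkl','rb'))
for d,b in((t,(232,258,275,290)),(s,(318,258,335,303))):
    m=mask(d,(0,0,0),(180,255,60),b);ys,xs=np.nonzero(m);w=plane(d,np.c_[xs,ys],118)[:,:2]
    vx,vy,x0,y0=cv2.fitLine(w.astype(np.float32),cv2.DIST_L2,0,.01,.01).ravel()
    p=(w-[x0,y0])@[vx,vy];mid=(p.max()+p.min())/2
    print(len(xs),'dir',np.degrees(np.arctan2(vy,vx)),'mean',x0,y0,'mid',x0+mid*vx,y0+mid*vy,'len',np.ptp(p))
# lid edges: white region outline corners
m=mask(t,(110,0,150),(180,40,255),(195,205,275,280))
c=max(cv2.findContours(m,0,2)[0],key=cv2.contourArea)
q=cv2.approxPolyDP(c,4,True)[:,0];print(q.tolist());print(plane(t,q,105)[:,:2].round().tolist())
```

```text
137 dir -56.87785 mean 457.1262 298.25818 mid 457.0692854496495 298.34539669079805 len 109.57240778226236
156 dir -56.531334 mean 455.12186 301.09854 mid 456.52609747133874 298.97444167455285 len 122.86546438865494
[[250, 208], [200, 238], [223, 274], [231, 270], [237, 279], [232, 269], [260, 250], [267, 262], [262, 252], [269, 246], [247, 212]]
[[653.0, 320.0], [559.0, 463.0], [455.0, 391.0], [467.0, 368.0], [441.0, 349.0], [470.0, 365.0], [528.0, 285.0], [493.0, 264.0], [522.0, 279.0], [540.0, 260.0], [640.0, 328.0]]
```

move_arm(increments=[145,-8,38,0,6,145,-17,78,0,13,145,-25,117,0,20,145,-33,155,0,27,145,-42,194,0,34,145,-50,233,0,41,145,-58,272,0,48,145,-67,311,0,55,145,-75,350,0,61,145,-83,388,0,66,145,-83,388,0,66,145,-83,388,0,66])

```text
t: 14.02
ee_pos: [455.6, 297.2, 228.3]
orientation: [1.502, 2.759, -0.005]
ft_force: [0.3, 1.1, -0.2]
width: 38.0
```

```bash
python3 look.py s10 side 200 140 400 290
python3 - <<'E'
from h import *
from workcell import ctrl
d=ctrl.get_image('top');pickle.dump(d,open('pics/top10.pkl','wb'));cv2.imwrite('pics/top10.png',cv2.resize(d['frame'][235:310,285:415,::-1],None,fx=6,fy=6))
m=mask(d,(100,150,40),(125,255,255),(355,255,415,315));rect(d,m,16)
m=mask(d,(12,120,60),(32,255,255),(365,265,405,305));print(m.sum()/255);rect(d,m,49)
delta(ctrl.get_obs(),(456.8,298.6,70),33.1)
E
```

```text
tool x [-0.543  0.84  -0.001] y [ 0.84   0.543 -0.003] z [-0.001 -0.003 -1.   ] jaw dir 32.87510828696893
tcp [455.6 297.2 228.3] shift [-189.6  -88.4  183.9] yaw about tool z -50.124891713031076 q6 -0.015881091866698973 t 14.025 w 37.99082235525707 F [ 0.3  1.1 -0.2]
centroid 434.2670164661553 -98.5657904267636 rect (434.147216796875, -98.53480529785156) (118.22893524169922, 115.36551666259766) edge dirs -81.44055 115.36552 8.559441 118.22894
201.0
centroid 435.1662400287673 -96.11494472302134 rect (434.59478759765625, -95.80342864990234) (44.64461135864258, 47.04591369628906) edge dirs -80.12958 47.04591 9.8704405 44.6446
tool x [-0.542  0.841 -0.001] y [ 0.841  0.542 -0.001] z [-0.    -0.002 -1.   ] jaw dir 32.79073762909511
tcp [456.  296.9 229. ] shift [  1.2   1.8 159. ] yaw about tool z -0.3092623709048894 q6 -0.015427370937474384 t 14.125 w 37.93115122847135 F [ 0.1 -0.1 -0.4]
```

View pics/s10.png

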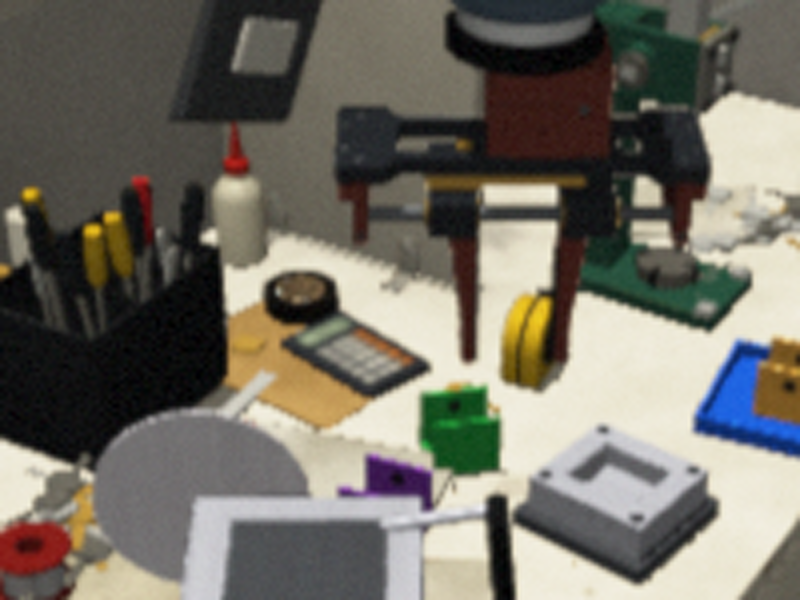

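View pics/top10.png

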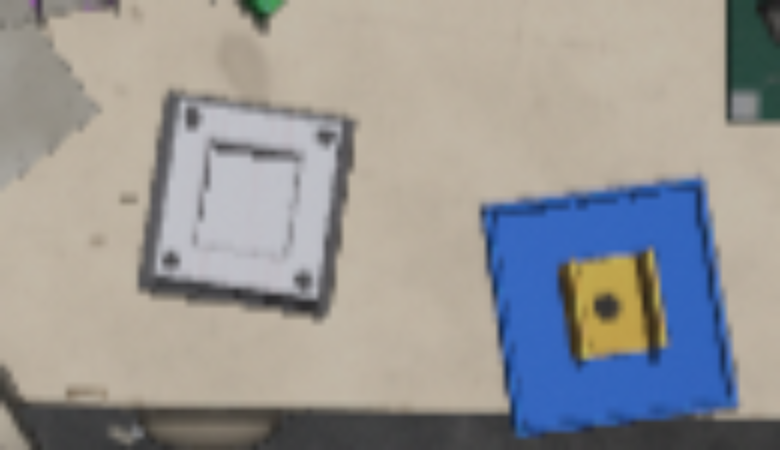

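move_arm(increments=[145,1,2,25,0,145,1,2,55,0,145,1,2,85,0,145,1,2,105,0,145,1,2,115,0,145,1,2,115,0,145,1,2,115,0])

```text
t: 15.0
ee_pos: [457.7, 298.7, 114.9]
orientation: [1.504, 2.757, -0.001]
ft_force: [-0.6, 0.4, -0.5]
width: 37.8
```

```bash
python3 look.py s11 side 240 180 400 300
python3 - <<'E'
from h import *
from workcell import ctrl
o=ctrl.get_obs();delta(o,(456.8,298.6,70),33.1)
d=pickle.load(open('pics/s11.pkl','rb'));c=o['ee_pos'];y=np.array([.84,.543,0]);x=np.array([.543,-.84,0])
for dz in(0,25,30,35):print(dz,[((proj(d,c+[0,0,dz]+k*y+j*x)[0]-(240,180)+.5)*5).round().tolist() for k,j in((19,-10),(32.5,-10),(-19,-10),(-32.5,-10))])
E
```

```text
tool x [-0.541  0.841 -0.001] y [0.841 0.541 0.   ] z [ 0.001 -0.001 -1.   ] jaw dir 32.77460521428299
tcp [457.7 298.7 114.9] shift [-190.   -91.1   70.1] yaw about tool z -50.225394785717015 q6 -0.013479354592249512 t 15.0 w 37.753788087513534 F [-0.6  0.4 -0.5]
tool x [-0.541  0.841 -0.001] y [0.841 0.541 0.   ] z [ 0.001 -0.001 -1.   ] jaw dir 32.78148380466625
tcp [457.7 298.8 115. ] shift [ 0.4 -0.9 45. ] yaw about tool z -0.31851619533375697 q6 -0.013454117439464527 t 15.05 w 37.85558962748225 F [ 0.4 -0.6 -0.8]
0 [[383.0, 524.0], [353.0, 524.0], [468.0, 524.0], [498.0, 524.0]]
25 [[384.0, 480.0], [353.0, 480.0], [470.0, 480.0], [501.0, 480.0]]
30 [[384.0, 471.0], [353.0, 471.0], [471.0, 471.0], [502.0, 471.0]]
35 [[384.0, 462.0], [353.0, 462.0], [471.0, 462.0], [502.0, 462.0]]
```

View pics/s11.png

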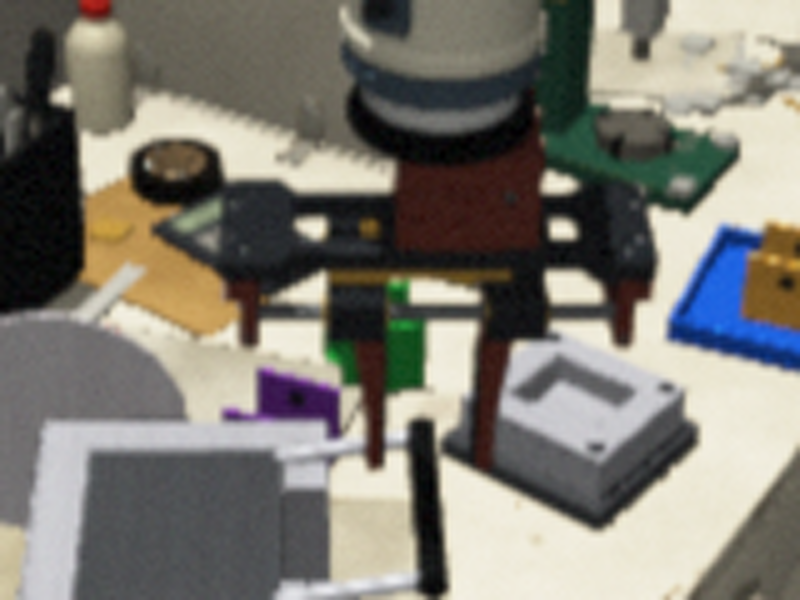

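move_arm(increments=[145,0,-1,10,0,145,0,-1,20,0,145,0,-1,28,0,145,0,-1,36,0,145,0,-1,42,0,145,0,-1,46,0,145,0,-1,46,0])

```text
t: 15.92
ee_pos: [456.8, 298.1, 68.7]
orientation: [1.504, 2.757, -0.001]
ft_force: [-1.0, -0.1, 0.1]
width: 37.9
```

```bash
python3 look.py s12 side 240 180 400 300
```

```text
tool x [-0.541  0.841 -0.001] y [ 0.841  0.541 -0.   ] z [ 0.001 -0.001 -1.   ] jaw dir 32.7767213669212
tcp [456.8 298.1  68.7] shift [-190.1  -90.1   23.9] yaw about tool z -50.22327863307879 q6 -0.013325376939839546 t 15.925 w 37.873722969834354 F [-1.  -0.1  0.1]
```

View pics/s12.png

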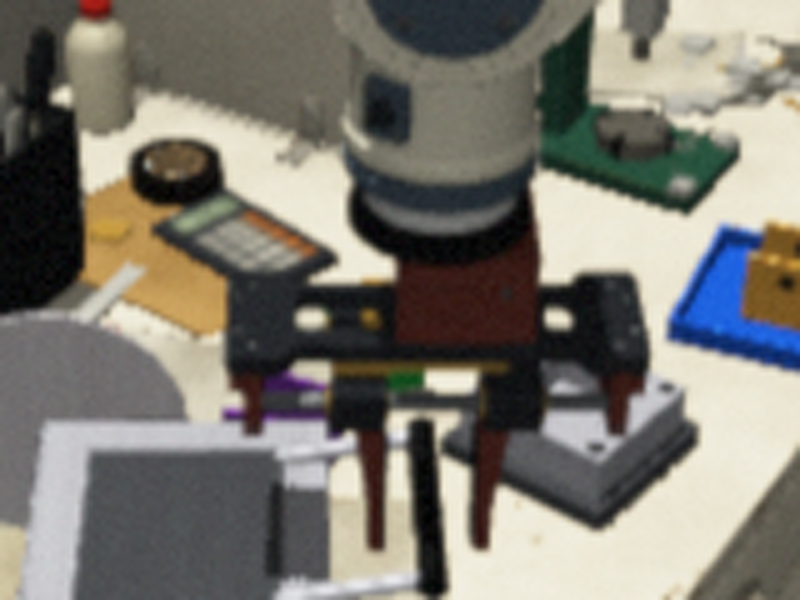

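move_arm(increments=[190,0,0,0,0,255,0,0,0,0,255,0,0,0,0,255,0,0,0,0,255,0,0,0,0])

```text
t: 16.6
ee_pos: [457.6, 298.6, 69.1]
orientation: [1.503, 2.756, 0.001]
ft_force: [2.1, 1.4, -0.4]
width: 13.1
```

Run:
```python
from h import *
from workcell import ctrl
delta(ctrl.get_obs(),(456.8,298.6,70),33.1)
r=np.hypot(175,18);a=np.arctan2(18,175)
for t in (3,8,14,20,27,34,41,47,52,56,58,60):
    A=a+np.radians(t);print(t,'dy',round(175-r*np.cos(A),1),'up',round(r*np.sin(A)-18,1))
```

```text
tool x [-0.541  0.841 -0.001] y [0.841 0.541 0.002] z [ 0.002 -0.    -1.   ] jaw dir 32.78574706693724
tcp [457.6 298.6  69.1] shift [ 0.4 -0.6 -0.9] yaw about tool z -0.31425293306276103 q6 -0.013387585447554657 t 16.6 w 13.070717922087265 F [ 2.1  1.4 -0.4]
3 dy 1.2 up 9.1
8 dy 4.2 up 24.2
14 dy 9.6 up 41.8
20 dy 16.7 up 58.8
27 dy 27.2 up 77.5
34 dy 40.0 up 94.8
41 dy 54.7 up 110.4
47 dy 68.8 up 122.3
52 dy 81.4 up 131.0
56 dy 92.1 up 137.1
58 dy 97.5 up 139.9
60 dy 103.1 up 142.6
```

move_arm(increments=[255,0,1,-9,0,255,0,3,-18,0,255,0,6,-30,0,255,0,10,-42,0,255,0,14,-53,0,255,0,20,-65,0,255,0,27,-77,0,255,0,33,-86,0,255,0,40,-95,0,255,0,40,-95,0])

```text
t: 17.85
ee_pos: [488.8, 319.2, 165.0]
orientation: [-1.504, -2.757, 0.006]
ft_force: [-10.8, -5.2, 2.9]
width: 13.4
```

```bash
python3 look.py s13 side 200 150 400 300
```

```text
tool x [-0.541  0.841 -0.001] y [ 0.841  0.541 -0.004] z [-0.003 -0.003 -1.   ] jaw dir 32.784095393526904
tcp [488.8 319.2 165. ] shift [-190.4 -127.9  120.8] yaw about tool z -50.21590460647309 q6 -0.012689184187032033 t 17.85 w 13.3723337711876 F [-10.8  -5.2   2.9]
```

View pics/s13.png

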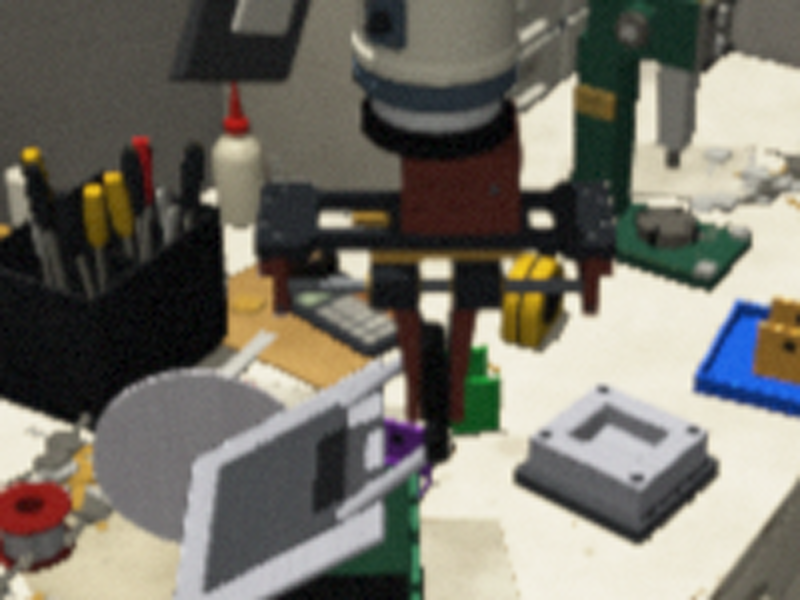

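move_arm(increments=[255,0,5,-6,0,255,0,11,-12,0,255,0,17,-18,0,255,0,22,-23,0,255,0,28,-27,0,255,0,34,-32,0,255,0,40,-36,0,255,0,47,-40,0,255,0,47,-40,0,255,0,47,-40,0])

```text
t: 19.15
ee_pos: [527.2, 344.4, 207.3]
orientation: [-1.503, -2.756, 0.009]
ft_force: [-12.2, -7.2, 13.2]
width: 13.0
```

```bash
python3 look.py s14 side 200 150 400 300; python3 look.py t14 top 180 180 330 300
```

```text
tool x [-0.542  0.841 -0.001] y [ 0.841  0.542 -0.006] z [-0.005 -0.004 -1.   ] jaw dir 32.78650636814755
tcp [527.2 344.4 207.3] shift [-190.8 -173.4  163.5] yaw about tool z -50.21349363185246 q6 -0.011790571433500254 t 19.15 w 12.989632469726766 F [-12.2  -7.2  13.2]
tool x [-0.542  0.841 -0.001] y [ 0.841  0.542 -0.006] z [-0.005 -0.004 -1.   ] jaw dir 32.79117342613709
tcp [527.2 344.4 207.3] shift [-190.8 -173.3  163.5] yaw about tool z -50.20882657386289 q6 -0.011815610023511385 t 19.2 w 12.927547140993331 F [-12.8  -6.1  13.6]
```

View pics/s14.png

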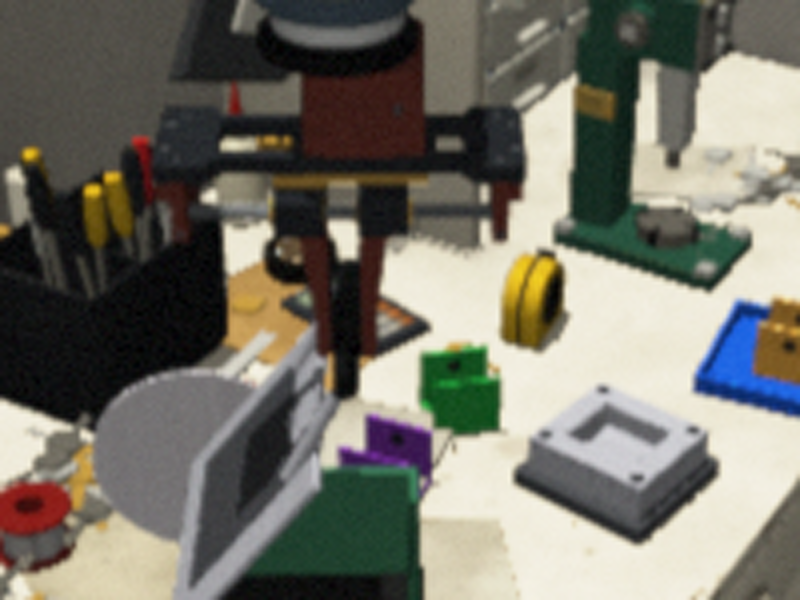

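View pics/t14.png

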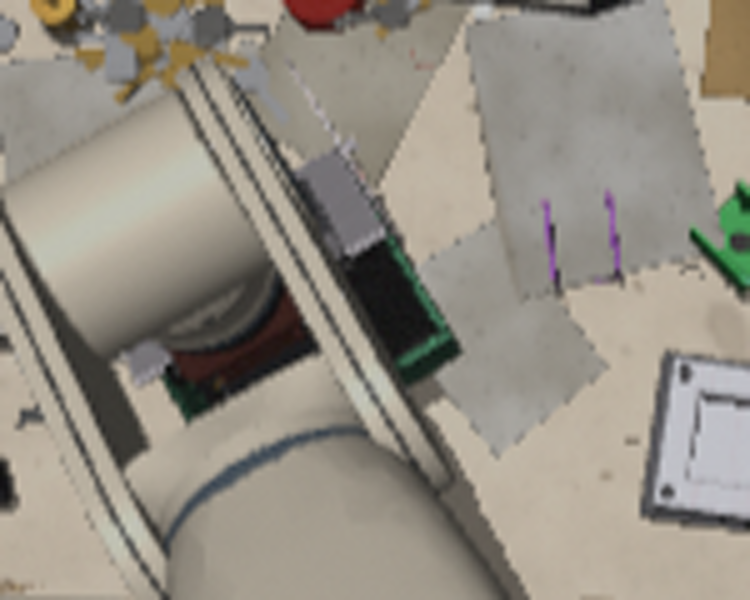

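Run:
```python
from h import *
d=pickle.load(open('pics/s14.pkl','rb'))
b=(205,150,345,300)
cv2.imwrite('pics/s14b.png',cv2.resize(d['frame'][195:300,235:315,::-1],None,fx=7,fy=5.7,interpolation=cv2.INTER_CUBIC)) if 0 else cv2.imwrite('pics/s14b.png',cv2.resize(d['frame'][210:310,235:315,::-1],None,fx=6,fy=6,interpolation=cv2.INTER_CUBIC))
```

```text
(no output)
```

View pics/s14b.png

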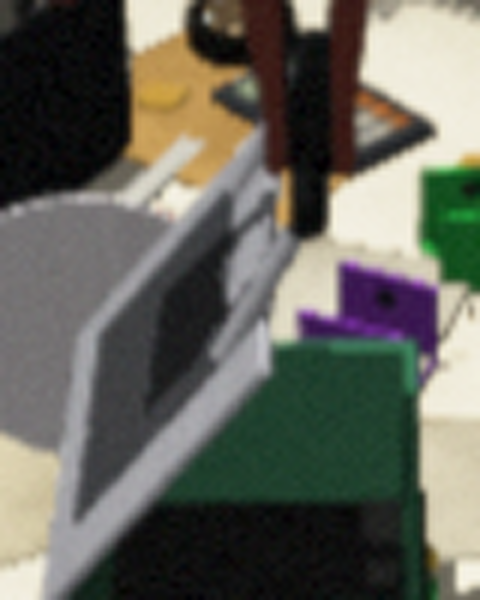

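```bash
cat >> h.py <<'E'
TX=np.array([np.cos(np.radians(33.1)),np.sin(np.radians(33.1)),0]);TY=np.array([-TX[1],TX[0],0])
H=np.array([456.8,298.6,100])+175*TX
def tub(d,uv,y):
    o,r=ray(d,uv);k=(y-(o-H)@TY)/(r@TY);p=o+r*k[:,None]-H
    return np.c_[p@TX,p[:,2]]   # tub x (neg = front), z above hinge
E
python3 - <<'E'
from h import *
d=pickle.load(open('pics/s14.pkl','rb'));s=pickle.load(open('pics/s9.pkl','rb'))
print('H',H)
g=lambda a:np.array([[x/6+235-.5,y/6+210-.5] for x,y in a])
def pa(n,d,uv,y):
    p=tub(d,uv,y)[0];print(n,p.round(1),'r',np.hypot(*p).round(1),'ang',(np.degrees(np.arctan2(p[1],-p[0]))-5.87).round(2))
# shut: ends of bar
for dd,b in ((s,(318,258,335,305)),(d,(278,210,295,252))):
    m=mask(dd,(0,0,0),(180,255,60),b);ys,xs=np.nonzero(m);print(len(xs),ys.min(),ys.max())
    lo=ys.max();hi=ys.min();pl=(xs[ys>=lo-1].mean(),lo-1);ph=(xs[ys<=hi+1].mean(),hi+1.5)
    print(pl,ph);pa('near',dd,pl,57);pa('far',dd,ph,-57)
    pa('mid',dd,((pl[0]+ph[0])/2,(pl[1]+ph[1])/2),0)
q=tub(d,g([(60,560),(268,362)]),80);print('lid edge',q.round(1),np.degrees(np.arctan2(q[1,1]-q[0,1],q[0,0]-q[1,0])))
E
```

```text
H [603.40077541 394.16784318 100.        ]
156 264 299
(np.float64(326.4), np.int64(298)) (np.float64(323.7142857142857), np.float64(265.5))
near [-175.8   16.5] r 176.6 ang -0.52
far [-174.8   16.6] r 175.6 ang -0.45
mid [-175.5   14.3] r 176.1 ang -1.2
429 210 249
(np.float64(285.57142857142856), np.int64(248)) (np.float64(285.26666666666665), np.float64(211.5))
near [-91.2 147.5] r 173.5 ang 52.39
far [-87.7 163.6] r 185.6 ang 55.94
mid [-89.4 153.5] r 177.6 ang 53.9
lid edge [[ -4.6  25. ]
 [-78.6 111.1]] 49.321930107427924
```

move_arm(increments=[255,0,2,-3,0,255,0,4,-5,0,255,0,7,-7,0,255,0,11,-9,0,255,0,15,-11,0,255,0,18,-13,0,255,0,20,-14,0,255,0,20,-14,0])

```text
t: 20.25
ee_pos: [543.9, 355.4, 219.0]
orientation: [-1.502, -2.755, 0.012]
ft_force: [3.2, 4.1, -24.8]
width: 13.4
```

```bash
python3 look.py s15 side 235 190 335 290; python3 look.py t15 top 180 180 330 300
```

```text
tool x [-0.542  0.841 -0.   ] y [ 0.841  0.542 -0.008] z [-0.007 -0.005 -1.   ] jaw dir 32.788591422031416
tcp [543.9 355.4 219. ] shift [-191.1 -192.9  175.7] yaw about tool z -50.2114085779686 q6 -0.011429487388694322 t 20.25 w 13.35901366359458 F [  3.2   4.1 -24.8]
tool x [-0.542  0.841 -0.   ] y [ 0.841  0.542 -0.008] z [-0.007 -0.005 -1.   ] jaw dir 32.78714083805569
tcp [543.8 355.4 219. ] shift [-191.1 -192.8  175.7] yaw about tool z -50.21285916194432 q6 -0.011439897952550534 t 20.3 w 12.961947473748912 F [  4.1   4.  -25.3]
```

View pics/s15.png

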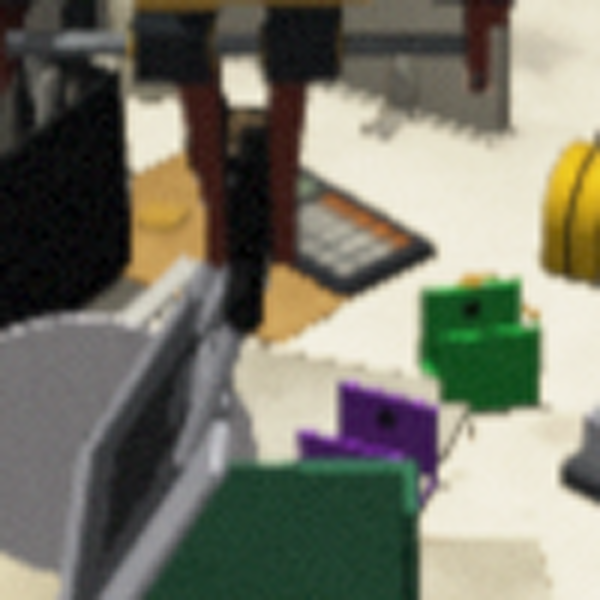

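View pics/t15.png

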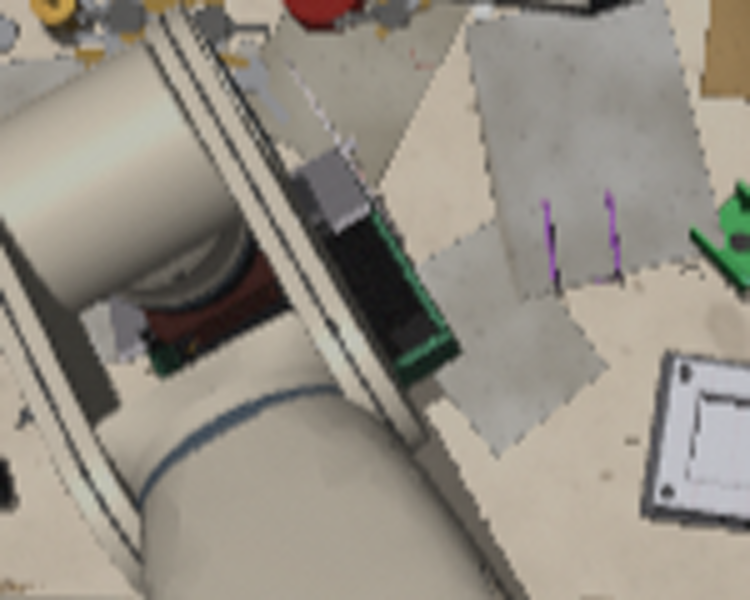

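Run:
```python
from h import *
d=pickle.load(open('pics/s15.pkl','rb'))
m=mask(d,(0,0,0),(180,255,60),(270,214,283,248));ys,xs=np.nonzero(m);lo=ys.max()
pl=(xs[ys>=lo-1].mean(),lo-1);print(pl,[ (y,xs[ys==y].min(),xs[ys==y].max()) for y in range(lo-8,lo+1)])
for y in (57,):
    p=tub(d,pl,y)[0];print(p,np.hypot(*p),np.degrees(np.arctan2(p[1],-p[0]))-5.87+.5)
# bar mid from axis line: points on the axis in image, intersect not possible; upper end by eye
g=lambda x,yy:(x/6+235-.5,yy/6+190-.5)
for n,uv,y in(('far',g(247,125),-57),('lid corner near',g(222,440),80),('lid near hinge',g(110,590),80)):
    p=tub(d,uv,y)[0];print(n,p,np.hypot(*p),np.degrees(np.arctan2(p[1],-p[0])))
a=tub(d,g(110,590),80)[0];b=tub(d,g(222,440),80)[0];print(np.degrees(np.arctan2(b[1]-a[1],a[0]-b[0])))
```

```text
(np.float64(275.4), np.int64(244)) [(237, np.int64(273), np.int64(278)), (238, np.int64(273), np.int64(278)), (239, np.int64(272), np.int64(278)), (240, np.int64(272), np.int64(278)), (241, np.int64(272), np.int64(278)), (242, np.int64(272), np.int64(278)), (243, np.int64(272), np.int64(277)), (244, np.int64(274), np.int64(277)), (245, np.int64(275), np.int64(275))]
[-71.5626904  157.15162188] 172.6784610714864 60.14673595859339
far [-67.09111499 166.46075718] 179.4725644525525 68.04836522043935
lid corner near [-64.13609523 128.4261282 ] 143.5503713553127 63.462426401813374
lid near hinge [-24.16852647  65.29820765] 69.62739112147678 69.68920586920086
57.66126844014517
```

Run:
```python
from h import *
t0=pickle.load(open('pics/top9.pkl','rb'))
d=pickle.load(open('pics/t15.pkl','rb'));d14=pickle.load(open('pics/t14.pkl','rb'))
def rx(dd,uv,z,y=-80):
    p=plane(dd,uv,z+100)[0]-H;return p@TX,p@TY
for uv in ((269,246),(269.5,247)):print('shut corner',rx(t0,uv,6))
P=lambda x,y:(x/5+180-.5,y/5+180-.5)
for nm,dd,uv,t in (('s15',d,P(372,212),60),('s15b',d,P(335,232),60),('s14',d14,P(388,238),53)):
  for th in (t-4,t-2,t,t+2):
    for zb in(0,3):
      A=np.radians(th);z=134*np.sin(A)+zb*np.cos(A);x=-134*np.cos(A)+zb*np.sin(A)
      print(nm,th,zb,'pred x',x.round(1),'ray',np.round(rx(dd,uv,z),1))
```

```text
shut corner (np.float64(-126.71212317384828), np.float64(-78.25807453301161))
shut corner (np.float64(-130.0200829195363), np.float64(-77.97282568304014))
s15 56 0 pred x -74.9 ray [-63.8 -78.7]
s15 56 3 pred x -72.4 ray [-64.1 -78.7]
s15 58 0 pred x -71.0 ray [-64.3 -78.7]
s15 58 3 pred x -68.5 ray [-64.7 -78.7]
s15 60 0 pred x -67.0 ray [-64.8 -78.7]
s15 60 3 pred x -64.4 ray [-65.1 -78.8]
s15 62 0 pred x -62.9 ray [-65.3 -78.8]
s15 62 3 pred x -60.3 ray [-65.6 -78.8]
s15b 56 0 pred x -74.9 ray [-62.7 -55.8]
s15b 56 3 pred x -72.4 ray [-63.  -55.8]
s15b 58 0 pred x -71.0 ray [-63.2 -55.9]
s15b 58 3 pred x -68.5 ray [-63.5 -55.9]
s15b 60 0 pred x -67.0 ray [-63.7 -55.9]
s15b 60 3 pred x -64.4 ray [-64. -56.]
s15b 62 0 pred x -62.9 ray [-64.2 -56. ]
s15b 62 3 pred x -60.3 ray [-64.5 -56. ]
s14 49 0 pred x -87.9 ray [-78.8 -78.6]
s14 49 3 pred x -85.6 ray [-79.2 -78.6]
s14 51 0 pred x -84.3 ray [-79.4 -78.6]
s14 51 3 pred x -82.0 ray [-79.8 -78.6]
s14 53 0 pred x -80.6 ray [-80.  -78.7]
s14 53 3 pred x -78.2 ray [-80.3 -78.7]
s14 55 0 pred x -76.9 ray [-80.5 -78.7]
s14 55 3 pred x -74.4 ray [-80.9 -78.7]
```

move_arm(increments=[255,0,0,0,0,255,0,0,0.5,0,255,0,0,0.5,0,255,0,0,0.5,0])

```text
t: 20.85
ee_pos: [543.8, 355.3, 218.9]
orientation: [-1.502, -2.755, 0.011]
ft_force: [-1.6, 0.3, -10.6]
width: 13.5
```

```bash
python3 look.py s16 side 235 190 335 290; python3 look.py t16 top 180 180 330 300;python3 - <<'E'
from h import *
from workcell import ctrl
d=pickle.load(open('pics/s16.pkl','rb'))
m=mask(d,(0,0,0),(180,255,60),(270,214,283,248));ys,xs=np.nonzero(m);lo=ys.max()
pl=(xs[ys>=lo-1].mean(),lo-1);p=tub(d,pl,57)[0];print(pl,p,np.degrees(np.arctan2(p[1],-p[0]))-5.87+.5)
o=ctrl.get_obs();print((o['ee_pos']-[457.6,298.6,69.1])@[.841,.541,0],o['ee_pos'],o['ft_force'],o['qvel'].round(4))
E
```

```text
tool x [-0.542  0.841 -0.   ] y [ 0.841  0.541 -0.008] z [-0.007 -0.005 -1.   ] jaw dir 32.78579563339701
tcp [543.8 355.3 218.9] shift [-191.1 -192.8  175.4] yaw about tool z -50.214204366602985 q6 -0.011404291149498268 t 20.85 w 13.510405891139955 F [ -1.6   0.3 -10.6]
tool x [-0.542  0.841 -0.   ] y [ 0.841  0.541 -0.008] z [-0.007 -0.005 -1.   ] jaw dir 32.78680423407311
tcp [543.8 355.3 218.9] shift [-191.  -192.8  175.5] yaw about tool z -50.21319576592688 q6 -0.011429941177094654 t 20.9 w 13.048824123249181 F [ -1.6   0.9 -10.5]
(np.float64(275.0), np.int64(244)) [-70.78196661 157.1531826 ] 60.38314616277142
103.1560440982509 [543.75425175 355.34735374 218.81714154] [ -0.94514187   0.35069897 -10.1887922 ] [-0.0013  0.0006  0.0006  0.0005  0.0022  0.0012]
```

View pics/t16.png

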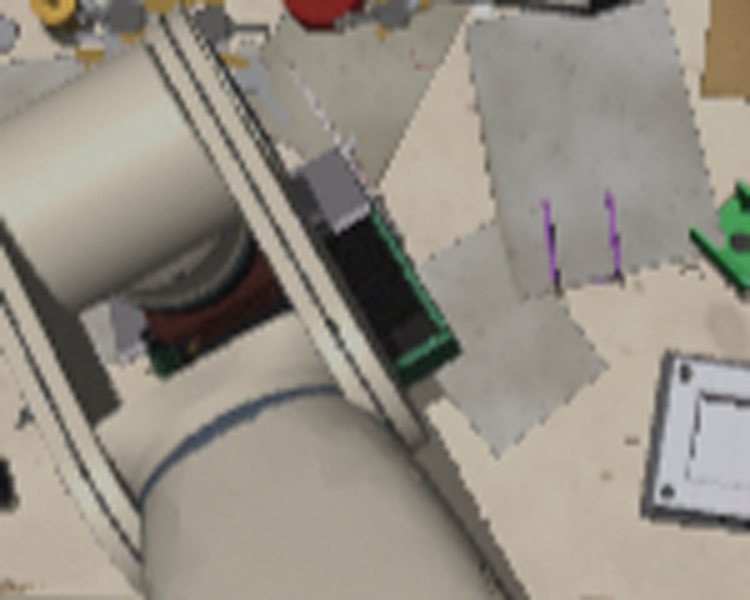

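Run:
```python
from h import *
from workcell import ctrl
a=pickle.load(open('pics/s1.pkl','rb'))['frame'].astype(int);d=pickle.load(open('pics/s16.pkl','rb'))
cv2.imwrite('pics/fin.png',d['frame'][:,:,::-1])
```

```text
(no output)
```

View pics/fin.png

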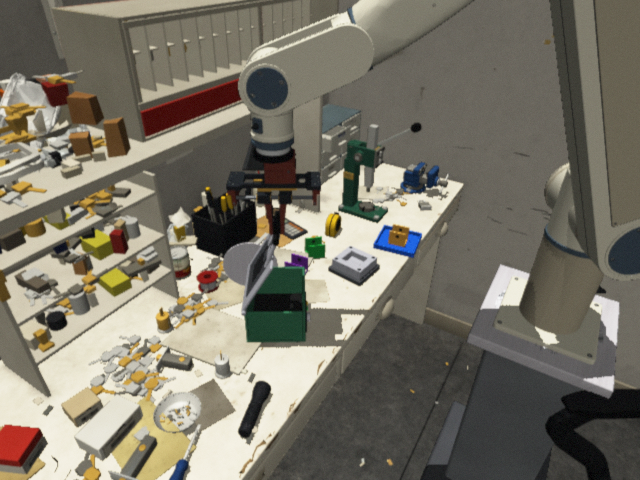

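The picture shows the bracket upright in the tray at (398,236) and the lid held open by its bar near (275,230). Every bystander is where it was.

```bash
python3 -c "
from workcell import ctrl
print(ctrl.close_job())"
```

```text
the job is handed in; nothing more can be done
None
```

I lifted the brass bracket out of the die, stood it upright in the middle of the blue tray and let go of it. I then raised the tub lid by its bar to about 60 degrees and handed the job in at 20.9 s, with the lid still held there at rest.

**Bracket:** The last top view put it about 2–3 mm from the tray's centre, and the last side view shows it still upright. The other things on the bench look unmoved.

**Lid angle:** The side view gave 60.1 and then 60.4 degrees, and the top view of the lid's corner gave about 60–61. The fingers' travel along the tub, 103.2 mm against 103.1 mm expected, also fits 60. A coarse reading of the lid's edge gave 57.7 degrees. I could not see the pointer or the red mark in either camera, so I did not check the pointer on the mark itself.

**What disagreed:**
- **Finger height:** The fingertips appeared about 30 mm higher in the pictures than the reported height. I worked from the pictures. With the reported tip height at 37 mm, below the die's 40 mm top, there was no contact force.
- **Height at the lid:** The reported rise of the arm was about 7 mm more than the lid's geometry allows. I set the angle from the images and the travel along the tub.
- **Force on the bar:** The force at the wrist briefly reached about 25 N while lifting. It had eased to about 10 N downward at the end, which is still above the spring's 4.5 N.

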